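Pack an instrument's parts into their foam nests

TASK

Pack the four aluminium parts for shipping: put the finned heat sink, the oblong module, the wide lens barrel and the narrow lens barrel each into the foam nest whose recess has its shape and size, upright and fully down on the recess floor. Set each one down gently, never letting it drop or fall, and leave the roll of tape and the white cap where they are.

Things in the scene. Friction and masses are not known exactly. Their poses are not given: they have to be found in the camera images.
- sink: finned aluminium heat sink, 46 x 46 mm square, 45 mm tall, 0.12 to 0.2 kg, loose, standing on the bench on its base with the fins up; can be gripped across x or across y. Origin: centre of its underside; z is up, x and y along its sides.
- module: oblong aluminium module, 84 mm long (x) by 30 mm wide (y), 45 mm tall, with four screw heads and a grey panel on top, 0.17 to 0.3 kg, loose. Origin: centre of its underside; z is up.
- wide_barrel: the wider of two round aluminium lens barrels, 54 mm diameter, 45 mm tall, upright with its dark window on top, 0.16 to 0.27 kg, loose. Origin: centre of its underside; z is up.
- narrow_barrel: the narrower of two round aluminium lens barrels, 34 mm diameter, 45 mm tall, upright with its dark window on top, 0.07 to 0.12 kg, loose. Origin: centre of its underside; z is up.
- nest_sink: charcoal foam block 84 x 84 mm and 18 mm high, fixed to the bench, with a square 58 x 58 mm recess in the middle, 10 mm deep, cream-coloured floor 8 mm above the bench; the nest of the square heat sink. Origin: centre of its underside, on the bench; z is up, x and y along its sides (for an oblong block x is the long way).
- nest_module: charcoal foam block 118 x 66 mm and 18 mm high, fixed to the bench, with an oblong 96 x 42 mm (long way along x) recess in the middle, 10 mm deep, cream-coloured floor 8 mm above the bench; the nest of the oblong module. Origin: centre of its underside, on the bench; z is up, x and y along its sides (for an oblong block x is the long way).
- nest_wide: charcoal foam block 92 x 92 mm and 18 mm high, fixed to the bench, with a round 66 mm diameter recess in the middle, 10 mm deep, cream-coloured floor 8 mm above the bench; the nest of the wide barrel. Origin: centre of its underside, on the bench; z is up, x and y along its sides (for an oblong block x is the long way).
- nest_narrow: charcoal foam block 70 x 70 mm and 18 mm high, fixed to the bench, with a round 46 mm diameter recess in the middle, 10 mm deep, cream-coloured floor 8 mm above the bench; the nest of the narrow barrel. Origin: centre of its underside, on the bench; z is up, x and y along its sides (for an oblong block x is the long way).
- tape: bystander: roll of amber tape lying flat, 96 mm outer diameter, 24 mm high, loose. Origin: centre of its underside.
- cap: bystander: white plastic jar cap lying flat, 60 mm diameter, 16 mm high, loose. Origin: centre of its underside.

How it is judged:
At the end, for the whole second after the job is handed in: Each of the four parts stands upright (within 0.1 rad) and at rest in its own matching nest: centre within 10 mm of the nest's centre, underside on the recess floor (5 to 11 mm above the nest's underside) (horizontal distance between sink and nest_sink below 0.01 m and z of sink in the frame of nest_sink between 0.005 and 0.011 m and angle between each of sink, module, wide_barrel, narrow_barrel's own z axis and vertical below 0.1 rad and linear speed of each of sink, module, wide_barrel, narrow_barrel below 0.02 m/s and angular speed of each of sink, module, wide_barrel, narrow_barrel below 0.2 rad/s and horizontal distance between module and nest_module below 0.01 m and z of module in the frame of nest_module between 0.005 and 0.011 m and horizontal distance between wide_barrel and nest_wide below 0.01 m and z of wide_barrel in the frame of nest_wide between 0.005 and 0.011 m and horizontal distance between narrow_barrel and nest_narrow below 0.01 m and z of narrow_barrel in the frame of nest_narrow between 0.005 and 0.011 m); the robot touches nothing.
It fails at once if a part is dropped or thrown (out of the fingers and faster than 0.8 m/s, a fall of about 33 mm) ((linear speed of sink above 0.8 m/s and contact force between the fingers and sink below 0.1 N) or (linear speed of module above 0.8 m/s and contact force between the fingers and module below 0.1 N) or (linear speed of wide_barrel above 0.8 m/s and contact force between the fingers and wide_barrel below 0.1 N) or (linear speed of narrow_barrel above 0.8 m/s and contact force between the fingers and narrow_barrel below 0.1 N)).
It fails at once if the roll of tape or the white cap is moved by more than 20 mm (distance of any of tape, cap from where it was at the start of the episode above 0.02 m).
It also fails if it takes over 96 s, if anything falls off the work surface, if the arm or the gripper's body presses on something with over 40 N, if the wrist force passes 120 N, or if a joint passes its speed limit or range.

ROBOT

A 7-joint arm with a two-finger parallel gripper is mounted at the origin on the work surface. World frame = base frame: x ahead of the robot, y to its left, z up, the work surface at z = 0. Lengths are in m, angles in rad, forces in N, time in s.
With the tool pointing down it reaches from about 0.4 to 0.75 m from the base axis. Payload 19.5 kg.
Tool frame: the origin (TCP) lies at the very end of the fingers, on their centre line; the grasp point (between the pads) lies 19 mm behind it; z points along the fingers, y is the direction in which the jaws open and shut (so a half turn about z gives the same grasp; the last joint's range is limited). The gripper opens to 85 mm and grips with 20 to 120 N. Pads are 22 mm wide; open, the fingers measure 114 mm over their backs; the gripper's body (76 mm by 85 mm) begins 54 mm behind the grasp point. The pads swing forward as they close: fully open they stand 13 mm farther back than shut.
Start: joints at [1.081, 0.707, -0.028, 1.485, 0.022, 0.951, -0.075], TCP at [0.249, -0.518, 0.231] pointing down, gripper open.
Joint ranges: [-2.71, 2.71], [-0.32, 2.16], [-1.57, 1.52], [0, 2.45], [-1.46, 4.6], [0, 2.02], [-2.83, 2.83]. Speed limits (rad/s): [1.89, 1.89, 2.57, 2.57, 3.01, 3.01, 3.01].

INTERFACE

Orientations are given as a unit quaternion [x, y, z, w].
In Python, from plant import monitor, snapshot, get_calibration, robot gives the robot as it stands. The module is installed in compiled form; this text tells all that it offers.
- The arm moves only by the tool move_arm, never from a script. Its argument "commands" is one flat list of numbers, 6 for each row, row after row: the shift along the tool's x, y, z in cm, then the turn, a rotation vector about the tool's x, y, z in degrees. A call has 1 to 20 rows; each row is the pose to reach, as a shift and turn from the pose commanded when the call began, along the tool's axes at that moment; what a row does not reach only later rows make up. A row lasts 1/8 s, in which the tool goes at most 62.5 mm and 10.7 degrees, less where a joint would pass 70% of its speed; a pose out of reach is approached as far as the arm can. A call with a gripper value outside its range is refused whole. "grip" is the finger opening in cm, from 0 to 8.54, set as the call begins (left out, the last holds). The fingers move at their own pace and stop on an object; "squeeze" is the grip in N (left out, the last holds). Time passes only in rows, so rows that repeat a pose let the fingers close. It gives the time, the measured TCP pose, the force and the opening at its end, in the units of the state.
- monitor.get_state(): the state, without advancing time (a new reading comes with each control period).
- snapshot(name): name is "scene" or "top"; returns (picture, depth): 384x512x3 uint8, red, green, blue; 384x512 float32, m along the optical axis (not along the pixel's ray), 0 where there is no reading.
- get_calibration(name): a dict with "camera_matrix" (3x3 intrinsics, pixels), "dist" ([k1, k2, p1, p2, k3] as OpenCV has them; the pictures are not rectified), "xyz" and "attitude" of the camera in the world. Camera axes: x right, y up, looking along -z (the intrinsics and any distortion apply to the point x, -y, -z); pixel columns grow to the right and rows downward; lengths in m; the calibration is good to about 2 mm. A picture is of the moment at which its call begins. get_calibration takes no time and is no camera call.
- robot.finish_job(): hands the job in, once; it reports no verdict.
The state is a dict: "time": time; "joint_positions": joint angles; "joint_velocities": joint speeds; "joint_efforts": joint torques, N m; "tool_pos": TCP position; "ee_rot": TCP orientation; "wrist_force": force on the tool from outside, world axes, zero at the start; "moment": the same for the moment, N m; "gripper_width": finger opening in m.
Only numpy, scipy, OpenCV 4.12 (cv2) and the standard library are available. Lean on these libraries where they do the work, as an engineer would, in place of code of your own. Each camera call takes 0.05 s, during which the arm holds its last target.

## Working session

There is one attempt and no reset: what is moved stays moved. The work goes in short steps, Python scripts to look and compute and a tool call to move; the robot and the scene stay as the last step left them, time stands still between calls to the robot, and variables do not carry over. Pictures are saved under pics/ and viewed, and the job is handed in when it is done.

Besides the shell and the picture viewer there is one more tool, called as name(argument=value, ...) on one line, values as JSON. move_arm: Moves the arm, as the interface text tells. Its arguments: {"type":"object","properties":{"commands":{"type":"array"},"grip":{"type":"number"},"squeeze":{"type":"number"}},"required":["commands"]}

```bash
mkdir -p pics; ls; python3 - <<'E'
from plant import monitor, snapshot, get_calibration, robot
import cv2, numpy as np
for n in ("scene","top"):
    p,d=snapshot(n); cv2.imwrite(f"pics/{n}0.png",p[:,:,::-1]); np.save(f"{n}0.npy",d); print(n,get_calibration(n), d.min(), d.max())
print(monitor.get_state())
E
```

```text
pics
scene {'camera_matrix': array([[442.20506127,   0.        , 252.28446989],
       [  0.        , 442.20506127, 185.39670343],
       [  0.        ,   0.        ,   1.        ]]), 'dist': array([-0.11613514,  0.        ,  0.        ,  0.        ,  0.        ]), 'xyz': array([ 1.34252453, -0.09495574,  0.78115874]), 'attitude': array([0.308819  , 0.2715127 , 0.61189355, 0.67564633])} 0.0 3.889391
top {'camera_matrix': array([[422.63212663,   0.        , 256.25326969],
       [  0.        , 422.63212663, 186.8825524 ],
       [  0.        ,   0.        ,   1.        ]]), 'dist': array([-0.02982826,  0.        ,  0.        ,  0.        ,  0.        ]), 'xyz': array([0.37892822, 0.01364608, 1.1922801 ]), 'attitude': array([ 0.0303437 , -0.03382311, -0.70597154,  0.70678104])} 0.0 2.0538225
{'time': 0.1, 'joint_positions': array([ 1.08129698,  0.7070184 , -0.02761361,  1.48495823,  0.02203688,
        0.95089526, -0.07549112]), 'joint_velocities': array([ 0.00048992, -0.00084712,  0.00014561, -0.00129877, -0.00132924,
        0.00089181,  0.00017875]), 'joint_efforts': array([ 2.73417332e-03, -8.84298062e+01,  1.23667940e+00, -2.36455518e+01,
        1.69511017e-02,  4.96541543e-03, -7.27894076e-05]), 'tool_pos': array([ 0.24885277, -0.51809683,  0.23088568]), 'ee_rot': array([ 9.75035879e-01,  2.22046832e-01, -1.38168197e-04, -4.68004693e-04]), 'wrist_force': array([ 0.18244679, -0.52210528,  0.53153627]), 'moment': array([-0.0272936 ,  0.00443019,  0.01438682]), 'gripper_width': 0.08541708541030224}
```

View pics/top0.png

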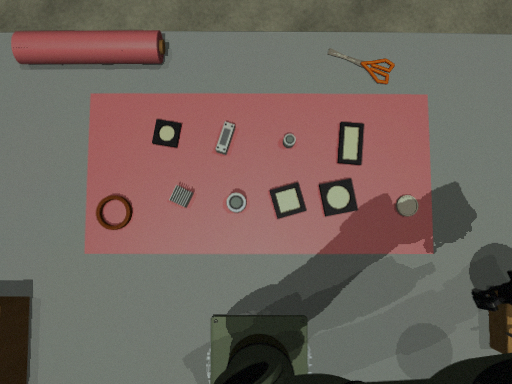

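View pics/scene0.png

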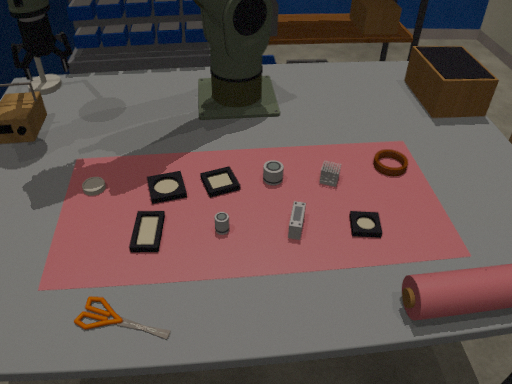

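The top view (up = +x, left = +y) shows narrow nest (167,133), module (226,137), narrow barrel (289,140), module nest (350,143), tape (114,212), sink (181,195), wide barrel (236,203), sink nest (288,200), wide nest (338,197) and cap (407,205). The scene view agrees with this layout. Next I measure positions.

```bash
cat > h.py <<'E'
from plant import monitor, snapshot, get_calibration, robot
import cv2, numpy as np
from scipy.spatial.transform import Rotation as R
def cal(n):
    c=get_calibration(n); return c['camera_matrix'],c['dist'],np.array(c['xyz']),R.from_quat(c['attitude']).as_matrix()
def rays(n,uv):
    K,D,t,M=cal(n); q=cv2.undistortPoints(np.asarray(uv,float).reshape(-1,1,2),K,D)[:,0]
    return t,(np.c_[q[:,0],-q[:,1],-np.ones(len(q))])@M.T
def plane(n,uv,z):
    t,d=rays(n,uv); return t+d*((z-t[2])/d[:,2])[:,None]
def cloud(n,dep):
    v,u=np.mgrid[0:384,0:512]; t,d=rays(n,np.c_[u.ravel(),v.ravel()])
    P=t+d*dep.reshape(-1,1); P[dep.ravel()==0]=np.nan; return P.reshape(384,512,3)
def project(n,P):
    K,D,t,M=cal(n); c=(np.asarray(P,float)-t)@M; c=c*[1,-1,-1]
    return cv2.projectPoints(c,np.zeros(3),np.zeros(3),K,D)[0][:,0]
def rect(xy):
    (c,s,a)=cv2.minAreaRect(np.asarray(xy*1000,np.float32)); 
    if s[0]<s[1]: s=s[::-1]; a+=90
    return np.round(c,1),np.round(s,1),round((a+90)%180-90,1)
E
python3 - <<'E'
from h import *
seeds=dict(nest_narrow=(167,133),module=(226,137),narrow=(289,140),nest_module=(350,143),tape=(114,212),sink=(181,195),wide=(236,203),nest_sink=(288,200),nest_wide=(338,197),cap=(407,205))
img=cv2.imread("pics/top0.png"); dep=np.load("top0.npy"); P=cloud("top",dep)
hsv=cv2.cvtColor(img,cv2.COLOR_BGR2HSV)
Z=P[...,2]; print("mat z",np.nanmedian(Z[160:175,100:420]),np.nanstd(Z[160:175,100:420]))
big=img.copy()
pink=((hsv[...,0]<8)|(hsv[...,0]>168))&(hsv[...,1]>70)
m=(~pink).astype(np.uint8)
for k,(u,v) in seeds.items():
    w=np.zeros_like(m); w[v-26:v+27,u-26:u+27]=m[v-26:v+27,u-26:u+27]
    n,l,st,ce=cv2.connectedComponentsWithStats(w)
    i=1+np.argmax(st[1:,4]); vv,uu=np.where(l==i)
    z=Z[l==i]; print(k,"px",st[i,4],st[i,:4],"z pct",np.round(np.nanpercentile(z,[5,50,95])*1000,1))
    h=np.nanpercentile(z,90)
    hm=(l==i)&(Z>0.03) if k in("module","narrow","sink","wide") else (l==i)
    zt={"tape":.024,"cap":.016}.get(k,.018 if "nest" in k else .045)
    vv,uu=np.where(hm); q=plane("top",np.c_[uu,vv],zt)[:,:2]
    print("   rect",rect(q), "mean",np.round(q.mean(0)*1000,1), "n",len(q))
    if "nest" in k:
        cr=(l==i)&(hsv[...,2]>140); vv,uu=np.where(cr)
        q=plane("top",np.c_[uu,vv],.008)[:,:2]; print("   cream",rect(q),np.round(q.mean(0)*1000,1),np.nanmedian(Z[cr]))
crop=cv2.resize(img[110:225,85:435],None,fx=2.28,fy=2.28,interpolation=cv2.INTER_CUBIC); cv2.imwrite("pics/c0.png",crop)
E
```

```text
mat z 0.0009821601019124326 0.0031816232374833322
nest_narrow px 600 [152 120  29  27] z pct [ 6.9 16.9 21.4]
   rect (array([638.6, 262.7]), array([70.7, 69.2]), 80.5) mean [638.7 262.7] n 600
   cream (array([640.6, 263.7]), array([37.3, 34.8]), -90.0) [640.9 263.9] 0.008991489511889772
module px 380 [215 121  20  34] z pct [18.3 44.9 48.4]
   rect (array([622.1,  94.6]), array([84.1, 30.7]), -17.8) mean [622.   94.6] n 342
narrow px 148 [283 133  13  15] z pct [10.7 45.  48.8]
   rect (array([616.1, -83.5]), array([33.7, 30.4]), -0.3) mean [615.2 -83.1] n 123
nest_module px 957 [338 122  26  43] z pct [ 5.6 12.2 20.9]
   rect (array([ 611.3, -257.6]), array([118.1,  66.4]), -4.7) mean [ 610.8 -257.7] n 957
   cream (array([ 613.1, -260.2]), array([90.4, 36.7]), -4.9) [ 613.8 -260. ] 0.008382585167834522
tape px 452 [ 96 196  36  34] z pct [ 7.1 23.  27.7]
   rect (array([413.7, 402.7]), array([97.6, 91.2]), -89.9) mean [414.3 402.4] n 452
sink px 321 [169 185  24  23] z pct [21.4 40.5 48.1]
   rect (array([459.9, 214.7]), array([49.3, 44.9]), 63.7) mean [459.9 215.4] n 249
wide px 322 [226 192  20  21] z pct [11.5 45.6 49.1]
   rect (array([443.5,  63.1]), array([51.7, 48.9]), 0.2) mean [442.6  63.2] n 300
nest_sink px 862 [270 183  36  36] z pct [ 5.9 13.8 20.9]
   rect (array([449.3, -79.3]), array([82.2, 81.4]), -73.9) mean [449.2 -79.1] n 862
   cream (array([450.7, -79.7]), array([54.6, 53.2]), -74.3) [450.7 -79.3] 0.008810687690668173
nest_wide px 1045 [319 179  39  37] z pct [ 5.9 15.7 21.1]
   rect (array([ 458.3, -219.9]), array([92. , 89.2]), -79.4) mean [ 458.1 -219.6] n 1045
   cream (array([ 459.9, -220.8]), array([59.3, 59.3]), -1.1) [ 459.2 -221.5] 0.008559815814808802
cap px 380 [396 195  23  22] z pct [ 9.5 14.  18.2]
   rect (array([ 434.3, -412.8]), array([60.7, 58.8]), -46.0) mean [ 434.8 -413.4] n 380
```

View pics/c0.png

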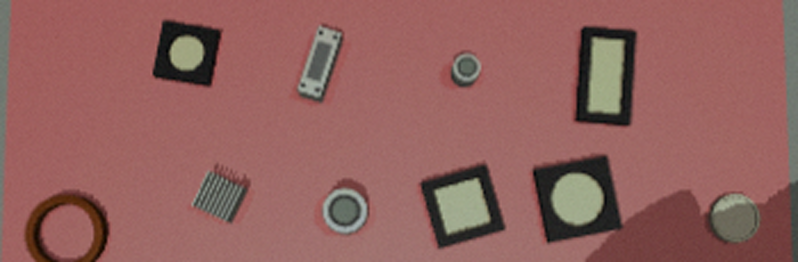

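```bash
python3 - <<'E'
from h import *
img=cv2.imread("pics/scene0.png"); dep=np.load("scene0.npy"); P=cloud("scene",dep); Z=P[...,2]
hsv=cv2.cvtColor(img,cv2.COLOR_BGR2HSV)
pink=((hsv[...,0]<8)|(hsv[...,0]>168))&(hsv[...,1]>70); m=(~pink).astype(np.uint8)
S=dict(nest_narrow=(638.7,262.7,18),module=(622,94.6,45),narrow=(615.5,-83.3,45),nest_module=(611,-257.6,18),sink=(460,215,45),wide=(443,63,45),nest_sink=(449.3,-79.2,18),nest_wide=(458.2,-219.8,18))
for k,(x,y,z) in S.items():
    u,v=project("scene",[[x/1e3,y/1e3,z/1e3]])[0]; ui,vi=int(u),int(v)
    w=np.zeros_like(m); w[vi-26:vi+27,ui-26:ui+27]=m[vi-26:vi+27,ui-26:ui+27]
    n,l,st,ce=cv2.connectedComponentsWithStats(w); i=1+np.argmax(st[1:,4])
    top=(l==i)&(Z>z/1e3-.006)
    q=P[top][:,:2]
    vv,uu=np.where(top); q2=plane("scene",np.c_[uu,vv],z/1e3)[:,:2]
    print(k,(ui,vi),"scene top-plane",rect(q2),np.round(q2.mean(0)*1e3,1),"n",len(q2))
a=cv2.imread("pics/top0.png")[175:215,160:205]; b=img[150:195,305:355]
cv2.imwrite("pics/s0.png",np.hstack([cv2.resize(a,(390,390),interpolation=cv2.INTER_CUBIC),cv2.resize(b,(390,390),interpolation=cv2.INTER_CUBIC)]))
E
```

```text
nest_narrow (365, 221) scene top-plane (array([642.6, 260.2]), array([74.2, 69.9]), -9.4) [643.5 260.1] n 448
module (297, 213) scene top-plane (array([626.3,  94.3]), array([90. , 29.7]), -17.6) [627.2  93.9] n 339
narrow (221, 216) scene top-plane (array([619.4, -83.4]), array([36. , 30.4]), -3.6) [619.3 -83.5] n 135
nest_module (148, 227) scene top-plane (array([ 615.9, -259.7]), array([122.9,  66. ]), -3.7) [ 618.7 -259.3] n 573
sink (330, 167) scene top-plane (array([461.5, 214.2]), array([50.7, 44.3]), -24.3) [462.9 213.3] n 105
wide (273, 166) scene top-plane (array([445.7,  63.2]), array([59.1, 50.4]), -7.1) [446.3  62.2] n 233
nest_sink (220, 178) scene top-plane (array([453.8, -81.1]), array([90.5, 83.3]), 16.3) [455.2 -82.5] n 409
nest_wide (166, 184) scene top-plane (array([ 462.8, -221. ]), array([99.6, 89.1]), 11.0) [ 464.1 -220.7] n 548
```

View pics/s0.png

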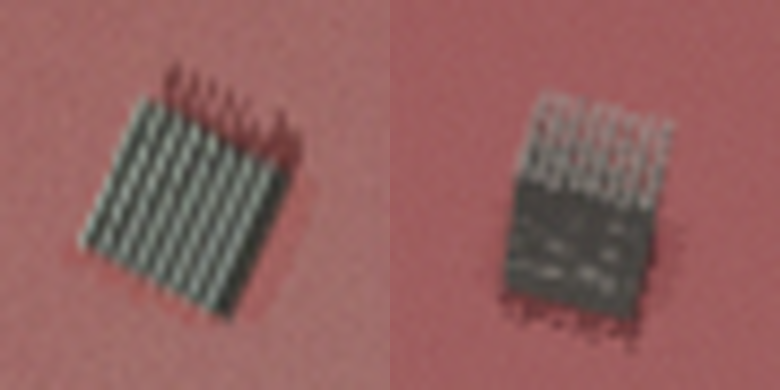

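```bash
cat >> h.py <<'E'
def go(x,y,z,psi):
    s=monitor.get_state(); M=R.from_quat(s['ee_rot']); p=s['tool_pos']
    T=R.from_euler('z',psi,degrees=True)*R.from_quat([1,0,0,0])
    d=M.inv().apply(np.array([x,y,z])/1000-p)*100; r=(M.inv()*T).as_rotvec(degrees=True)
    X=M.as_matrix()[:,0]
    print("t",round(s['time'],2),"tcp",np.round(p*1e3,1),"psi",round(np.degrees(np.arctan2(X[1],X[0])),2),"w",round(s['gripper_width']*1e3,1),"F",np.round(s['wrist_force'],1),"-> d",np.round(d,2),"r",np.round(r,2))
E
python3 - <<'E'
from h import *
print(plane("top",[[180.6,195.6]],.045))
go(616,-83,80,25.7);go(616,-83,13,25.7)
E
```

```text
[[0.45926529 0.21387341 0.045     ]]
t 0.1 tcp [ 248.9 -518.1  230.9] psi 25.66 w 85.4 F [ 0.2 -0.5  0.5] -> d [ 51.94 -23.31  15.11] r [-0.06  0.   -0.04]
t 0.1 tcp [ 248.9 -518.1  230.9] psi 25.66 w 85.4 F [ 0.2 -0.5  0.5] -> d [ 51.94 -23.3   21.81] r [-0.06  0.   -0.04]
```

move_arm(commands=[51.9, -23.3, 12, 0, 0, 0, 51.9, -23.3, 12, 0, 0, 0, 51.9, -23.3, 12, 0, 0, 0, 51.9, -23.3, 12, 0, 0, 0, 51.9, -23.3, 12, 0, 0, 0, 51.9, -23.3, 12, 0, 0, 0, 51.9, -23.3, 12, 0, 0, 0, 51.9, -23.3, 12, 0, 0, 0, 51.9, -23.3, 12, 0, 0, 0, 51.9, -23.3, 12, 0, 0, 0, 51.9, -23.3, 15.1, 0, 0, 0, 51.9, -23.3, 15.1, 0, 0, 0, 51.9, -23.3, 15.1, 0, 0, 0, 51.9, -23.3, 15.1, 0, 0, 0], grip=8.5, squeeze=40)

```text
time: 1.85
tool_pos: [0.6162, -0.084, 0.0814]
ee_rot: [0.975, 0.222, 0.001, 0.0]
wrist_force: [0.1, 0.2, -0.1]
gripper_width: 0.085
```

```bash
python3 - <<'E'
from h import *
go(616,-83,13,25.7)
print(np.round(monitor.get_state()['joint_positions'],2))
p,d=snapshot("top");q,d=snapshot("scene")
cv2.imwrite("pics/a1.png",np.hstack([cv2.resize(p[100:180,250:330,::-1],(390,390)),cv2.resize(q[160:260,170:270,::-1],(390,390))]))
E
```

```text
t 1.85 tcp [616.2 -84.   81.4] psi 25.62 w 85.0 F [ 0.1  0.2 -0.1] -> d [ 0.02 -0.1   6.84] r [ 0.04 -0.06 -0.08]
[ 0.04  0.97  0.09  1.45 -0.11  0.72 -0.95]
```

View pics/a1.png

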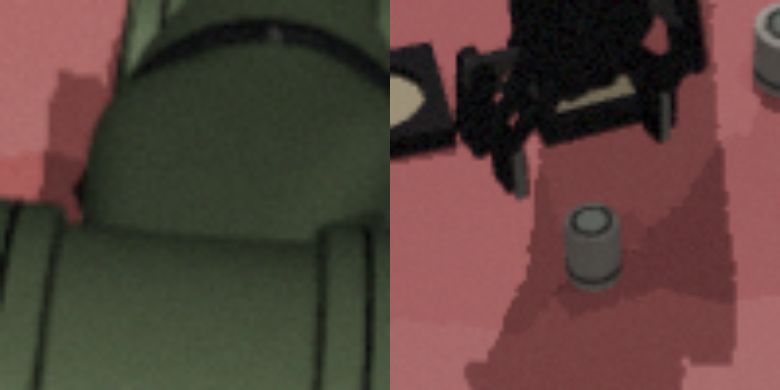

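The scene crop shows the barrel top at about (593,220), below the middle of the fingertips at (515,190) and (665,135). The grasp is aligned, so I descend.

move_arm(commands=[0, -0.1, 4, 0, 0, 0, 0, -0.1, 6, 0, 0, 0, 0, -0.1, 6.8, 0, 0, 0, 0, -0.1, 6.8, 0, 0, 0])

```text
time: 2.45
tool_pos: [0.6156, -0.0827, 0.0126]
ee_rot: [0.975, 0.222, 0.0, -0.0]
wrist_force: [-0.1, -0.4, -0.1]
gripper_width: 0.0848
```

move_arm(commands=[0, 0, 0, 0, 0, 0, 0, 0, 0, 0, 0, 0, 0, 0, 0, 0, 0, 0, 0, 0, 0, 0, 0, 0, 0, 0, 0, 0, 0, 0, 0, 0, 0, 0, 0, 0, 0, 0, 0, 0, 0, 0, 0, 0, 0, 0, 0, 0], grip=2.6, squeeze=40)

```text
time: 3.45
tool_pos: [0.6157, -0.0826, 0.0129]
ee_rot: [0.975, 0.222, 0.0, 0.0]
wrist_force: [-1.6, -0.2, 6.7]
gripper_width: 0.0333
```

```bash
python3 - <<'E'
from h import *
q,d=snapshot("scene")
cv2.imwrite("pics/a2.png",cv2.resize(q[160:260,170:270,::-1],(500,500)))
go(616,-83,100,25.7);go(639,262.5,100,25.7);go(639,262.5,21,25.7)
E
```

```text
t 3.5 tcp [615.7 -82.6  12.9] psi 25.66 w 33.0 F [-1.6  0.2  7.2] -> d [ 0.02  0.05 -8.71] r [ 0.01 -0.03 -0.04]
t 3.5 tcp [615.7 -82.6  12.9] psi 25.66 w 33.0 F [-1.6  0.2  7.2] -> d [ 17.05 -30.1   -8.71] r [ 0.01 -0.03 -0.04]
t 3.5 tcp [615.7 -82.6  12.9] psi 25.66 w 33.0 F [-1.6  0.2  7.2] -> d [ 17.05 -30.1   -0.81] r [ 0.01 -0.03 -0.04]
```

View pics/a2.png

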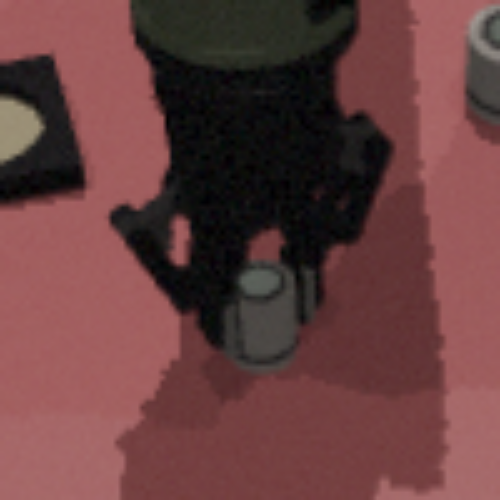

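The barrel is held (width 33 mm, its top at (262,280) between the pads). Next I lift and carry it to the narrow nest.

move_arm(commands=[0, 0, -4, 0, 0, 0, 0, 0, -8.7, 0, 0, 0, 3, -5, -8.7, 0, 0, 0, 6, -10, -8.7, 0, 0, 0, 9, -15.5, -8.7, 0, 0, 0, 12, -21, -8.7, 0, 0, 0, 15, -26.5, -8.7, 0, 0, 0, 16.5, -29, -8.7, 0, 0, 0, 17, -30.1, -7, 0, 0, 0, 17, -30.1, -6, 0, 0, 0, 17, -30.1, -6, 0, 0, 0])

```text
time: 4.88
tool_pos: [0.6382, 0.2602, 0.0712]
ee_rot: [0.975, 0.221, -0.001, 0.001]
wrist_force: [-0.5, -0.5, -0.7]
gripper_width: 0.0329
```

```bash
python3 - <<'E'
from h import *
go(639,262.5,21.5,25.7)
q,d=snapshot("scene")
cv2.imwrite("pics/a3.png",cv2.resize(q[150:250,315:415,::-1],(500,500)))
E
```

```text
t 4.88 tcp [638.2 260.2  71.2] psi 25.55 w 32.9 F [-0.5 -0.5 -0.7] -> d [ 0.18 -0.17  4.97] r [ 0.04  0.12 -0.15]
```

View pics/a3.png

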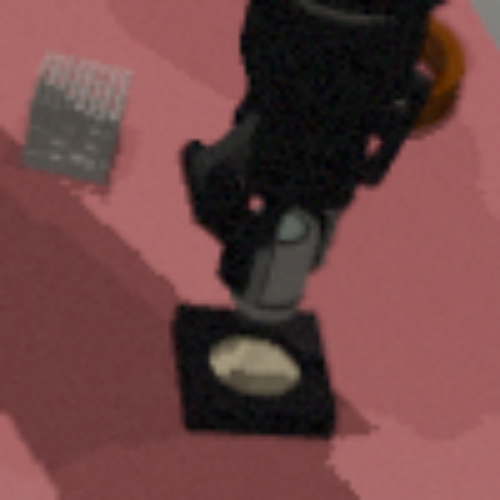

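```bash
python3 - <<'E'
from h import *
p=project("scene",[[.6385,.2605,.058],[.6385,.2605,.103],[.639,.2625,.018]]); print((p-[315,150])*5)
go(639,262.5,21.5,25.7)
E
```

```text
[[264.66132903 296.92502629]
 [282.77031652 226.77362646]
 [253.56168465 356.40515884]]
t 4.92 tcp [638.6 260.5  72. ] psi 25.55 w 33.4 F [-0.7 -0.8 -0.6] -> d [ 0.13 -0.17  5.05] r [ 0.03  0.05 -0.15]
```

Bottom and top centres project to (265,297) and (283,227), while the image shows about (267,303) and (292,227). That is upright to within a few degrees. I lower it now.

move_arm(commands=[0.1, -0.2, 2, 0, 0, 0, 0.1, -0.2, 3.5, 0, 0, 0, 0.1, -0.2, 4.4, 0, 0, 0, 0.1, -0.2, 4.8, 0, 0, 0, 0.1, -0.2, 5.0, 0, 0, 0, 0.1, -0.2, 5.1, 0, 0, 0, 0.1, -0.2, 5.1, 0, 0, 0])

```text
time: 5.8
tool_pos: [0.6385, 0.2646, 0.0215]
ee_rot: [0.975, 0.222, 0.0, -0.0]
wrist_force: [-0.7, -0.1, -1.0]
gripper_width: 0.033
```

```bash
python3 - <<'E'
from h import *
q,d=snapshot("scene")
go(639,262.5,21.5,25.7)
cv2.imwrite("pics/a4.png",cv2.resize(q[170:250,325:405,::-1],(500,500)))
E
```

```text
t 5.85 tcp [638.5 264.6  21.6] psi 25.66 w 33.2 F [ 0.2 -0.3 -0.7] -> d [-0.05  0.21  0.01] r [-0.   -0.02 -0.04]
```

View pics/a4.png

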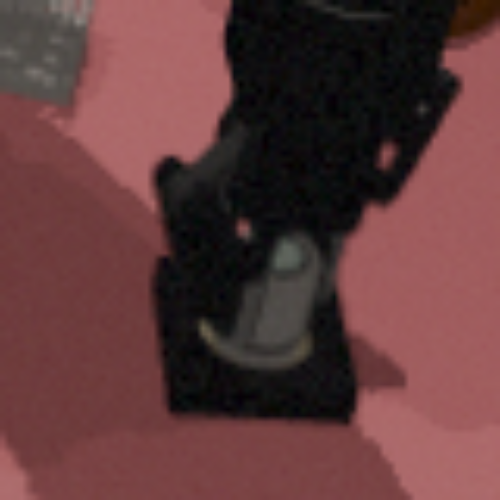

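Barrel inside recess, 2 mm too far in +y. I correct that and lower further.

move_arm(commands=[0, 0.2, 0, 0, 0, 0, 0, 0.2, 0.05, 0, 0, 0, 0, 0.2, 0.08, 0, 0, 0, 0, 0.2, 0.08, 0, 0, 0])

```text
time: 6.35
tool_pos: [0.6395, 0.2625, 0.0209]
ee_rot: [0.975, 0.222, 0.0, 0.0]
wrist_force: [-1.5, -1.5, 5.2]
gripper_width: 0.0331
```

```bash
python3 - <<'E'
from h import *
go(639,262.5,21.5,25.7)
E
```

```text
t 6.35 tcp [639.5 262.5  20.9] psi 25.65 w 33.1 F [-1.5 -1.5  5.2] -> d [-0.04 -0.02 -0.06] r [ 0.02 -0.02 -0.05]
```

Contact is made (5 N). I release and back off.

move_arm(commands=[0, 0, 0, 0, 0, 0, 0, 0, 0, 0, 0, 0, 0, 0, 0, 0, 0, 0, 0, 0, 0, 0, 0, 0, 0, 0, 0, 0, 0, 0, 0, 0, -3, 0, 0, 0, 0, 0, -7, 0, 0, 0, 0, 0, -8, 0, 0, 0, 0, 0, -8, 0, 0, 0], grip=8.5)

```text
time: 7.48
tool_pos: [0.6394, 0.2628, 0.1007]
ee_rot: [0.975, 0.222, 0.0, -0.0]
wrist_force: [-0.2, 0.3, -0.5]
gripper_width: 0.0846
```

```bash
python3 - <<'E'
from h import *
q,d=snapshot("scene")
go(459.5,214.5,95,63.5)
cv2.imwrite("pics/a5.png",cv2.resize(q[150:250,315:415,::-1],(500,500)))
E
```

```text
t 7.53 tcp [639.  262.6  99.8] psi 25.65 w 84.9 F [-0.3 -0.4 -0.1] -> d [-18.26  -3.43   0.5 ] r [-3.000e-02  4.000e-02 -3.785e+01]
```

View pics/a5.png

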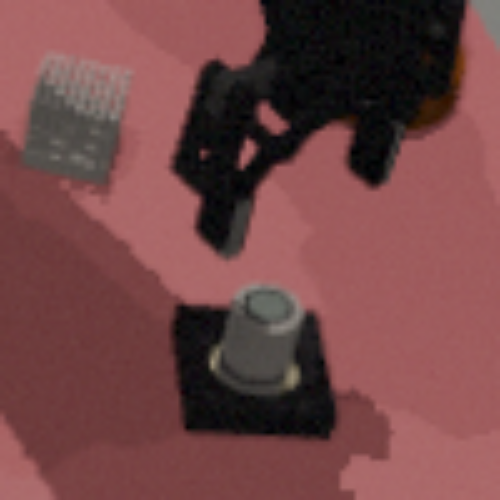

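The narrow barrel stands centred in its nest (top at (270,303), cream ring visible all round its base). Next is the sink.

move_arm(commands=[-5, -1, 0.5, 0, 0, -10, -10, -2, 0.5, 0, 0, -19, -15, -2.9, 0.5, 0, 0, -29, -18.3, -3.4, 0.5, 0, 0, -37.8, -18.3, -3.4, 0.5, 0, 0, -37.8, -18.3, -3.4, 0.5, 0, 0, -37.8, -18.3, -3.4, 0.5, 0, 0, -37.8])

```text
time: 8.4
tool_pos: [0.46, 0.2142, 0.0951]
ee_rot: [0.851, 0.525, -0.0, -0.0]
wrist_force: [0.1, -0.2, 1.0]
gripper_width: 0.0847
```

```bash
python3 - <<'E'
from h import *
q,d=snapshot("scene")
go(459.5,214.5,12,63.5)
cv2.imwrite("pics/a6.png",cv2.resize(q[110:210,280:380,::-1],(500,500)))
E
```

```text
t 8.45 tcp [459.9 214.2  95.1] psi 63.41 w 85.1 F [ 0.3 -1.  -0.3] -> d [ 0.01 -0.05  8.31] r [-0.01  0.01 -0.09]
```

View pics/a6.png

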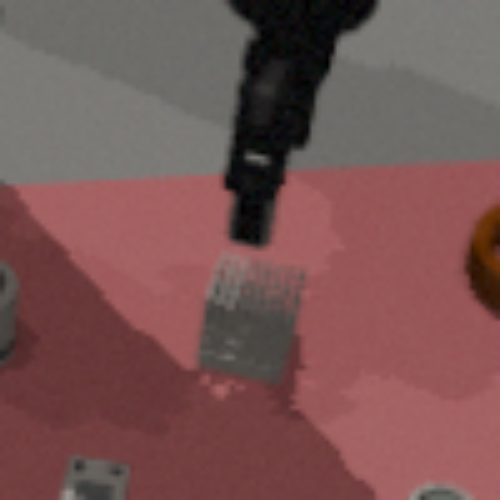

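The gripper is over the sink (sink at (250,320), fingers above at (255,230)) with its jaws along the fins. I descend and grip.

move_arm(commands=[0, 0, 5, 0, 0, 0, 0, 0, 7.5, 0, 0, 0, 0, 0, 8.3, 0, 0, 0, 0, 0, 8.3, 0, 0, 0, 0, 0, 8.3, 0, 0, 0])

```text
time: 9.07
tool_pos: [0.4601, 0.2144, 0.0135]
ee_rot: [0.851, 0.526, 0.001, -0.0]
wrist_force: [0.7, -0.3, 0.5]
gripper_width: 0.0852
```

move_arm(commands=[0, 0, 0, 0, 0, 0, 0, 0, 0, 0, 0, 0, 0, 0, 0, 0, 0, 0, 0, 0, 0, 0, 0, 0, 0, 0, 0, 0, 0, 0, 0, 0, 0, 0, 0, 0, 0, 0, 0, 0, 0, 0], grip=3.8, squeeze=40)

```text
time: 9.95
tool_pos: [0.4598, 0.2143, 0.013]
ee_rot: [0.851, 0.526, 0.0, -0.0]
wrist_force: [-1.4, 0.2, 9.8]
gripper_width: 0.0453
```

```bash
python3 - <<'E'
from h import *
q,d=snapshot("scene")
go(450,-79,100,106.1)
cv2.imwrite("pics/a7.png",cv2.resize(q[110:210,280:380,::-1],(500,500)))
E
```

```text
t 10.0 tcp [459.8 214.2  13. ] psi 63.46 w 45.7 F [-0.8 -0.7  9.4] -> d [-26.67  12.23  -8.71] r [ 3.000e-02 -2.000e-02 -4.264e+01]
```

View pics/a7.png

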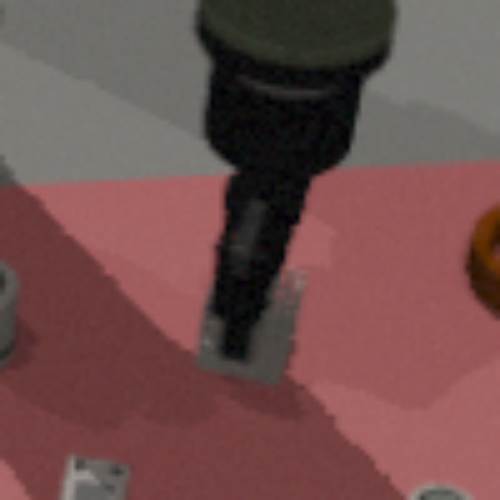

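move_arm(commands=[0, 0, -3, 0, 0, 0, 0, 0, -7, 0, 0, 0, -3, 1.5, -8.7, 0, 0, -6, -7, 3.2, -8.7, 0, 0, -14, -12, 5.5, -8.7, 0, 0, -22, -17, 7.8, -8.7, 0, 0, -30, -22, 10.1, -8.7, 0, 0, -38, -25.5, 11.7, -8.7, 0, 0, -42.6, -26.7, 12.2, -7.5, 0, 0, -42.6, -26.7, 12.2, -6, 0, 0, -42.6, -26.7, 12.2, -6, 0, 0, -42.6, -26.7, 12.2, -6, 0, 0, -42.6, -26.7, 12.2, -6, 0, 0, -42.6])

```text
time: 11.62
tool_pos: [0.4496, -0.0789, 0.0729]
ee_rot: [0.601, 0.799, 0.0, 0.0]
wrist_force: [-0.6, 0.0, -1.4]
gripper_width: 0.0451
```

```bash
python3 - <<'E'
from h import *
q,d=snapshot("scene")
go(450,-79,21,106.1)
p=project("scene",[[.45,-.079,.060],[.45,-.079,.105],[.45,-.079,.018]]); print((p-[170,120])*5)
cv2.imwrite("pics/a8.png",cv2.resize(q[120:220,170:270,::-1],(500,500)))
E
```

```text
t 11.68 tcp [449.7 -79.   72.9] psi 106.07 w 45.5 F [-0.2 -0.4 -1.5] -> d [-0.01  0.03  5.19] r [ 0.04  0.01 -0.03]
[[247.82362551 232.87733407]
 [244.50918576 163.52085971]
 [250.79854885 294.48657585]]
```

View pics/a8.png

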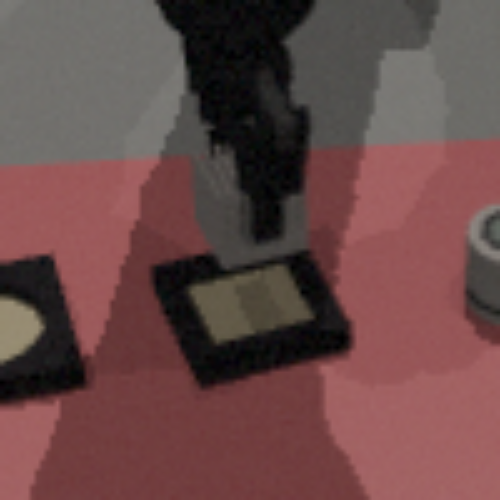

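```bash
python3 - <<'E'
from h import *
import math
c,s=math.cos(math.radians(16.1)),math.sin(math.radians(16.1))
P=[[.45+.023*c-s*e,-.079+.023*s+c*e,.060] for e in(-.023,0,.023)]
print((project("scene",P)-[170,120])*5)
E
```

```text
[[219.56176185 269.85754437]
 [262.40318798 259.31896176]
 [304.78018993 248.90416159]]
```

The near bottom edge of the sink projects to (220,270)–(305,249), and the image shows (220,270)–(308,248). It is centred to within about 1 mm and upright, so I lower it.

move_arm(commands=[0, 0, 2, 0, 0, 0, 0, 0, 3.5, 0, 0, 0, 0, 0, 4.4, 0, 0, 0, 0, 0, 4.8, 0, 0, 0, 0, 0, 5.0, 0, 0, 0, 0, 0, 5.1, 0, 0, 0, 0, 0, 5.1, 0, 0, 0])

```text
time: 12.55
tool_pos: [0.4496, -0.0793, 0.0217]
ee_rot: [0.601, 0.799, 0.0, 0.0]
wrist_force: [-0.1, -0.5, -1.8]
gripper_width: 0.0455
```

```bash
python3 - <<'E'
from h import *
go(450,-79,21,106.1)
E
```

```text
t 12.55 tcp [449.6 -79.3  21.7] psi 106.05 w 45.5 F [-0.1 -0.5 -1.8] -> d [0.01 0.05 0.07] r [ 0.02  0.   -0.05]
```

move_arm(commands=[0, 0, 0.05, 0, 0, 0, 0, 0, 0.1, 0, 0, 0, 0, 0, 0.1, 0, 0, 0, 0, 0, 0.1, 0, 0, 0])

```text
time: 13.05
tool_pos: [0.4495, -0.0793, 0.021]
ee_rot: [0.601, 0.799, 0.0, 0.0]
wrist_force: [-1.5, 0.8, 13.9]
gripper_width: 0.0455
```

Contact is made (14 N). I release.

move_arm(commands=[0, 0, 0, 0, 0, 0, 0, 0, 0, 0, 0, 0, 0, 0, 0, 0, 0, 0, 0, 0, 0, 0, 0, 0, 0, 0, 0, 0, 0, 0, 0, 0, -3, 0, 0, 0, 0, 0, -7, 0, 0, 0, 0, 0, -8, 0, 0, 0, 0, 0, -8, 0, 0, 0], grip=8.5)

```text
time: 14.18
tool_pos: [0.4496, -0.0794, 0.1006]
ee_rot: [0.602, 0.799, 0.0, 0.0]
wrist_force: [0.1, -0.2, -0.4]
gripper_width: 0.0851
```

```bash
python3 - <<'E'
from h import *
q,d=snapshot("scene")
go(443.5,63,95,106.1)
cv2.imwrite("pics/a9.png",cv2.resize(q[120:220,190:290,::-1],(500,500)))
E
```

```text
t 14.22 tcp [449.3 -79.3 100. ] psi 106.05 w 85.4 F [-0.3  0.8 -0.6] -> d [13.84  3.37  0.5 ] r [-0.01 -0.01 -0.05]
```

View pics/a9.png

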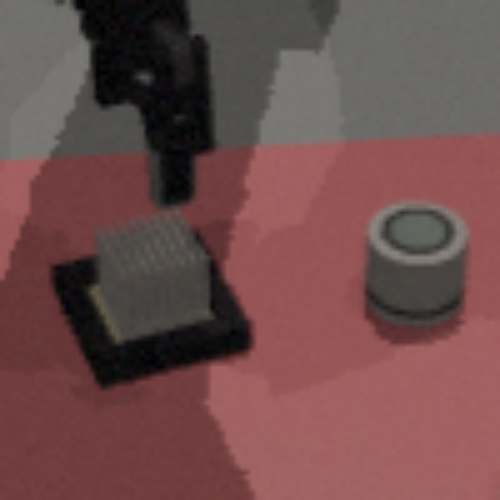

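The sink sits in its recess (centre (155,285), with cream showing at its left and front). Next is the wide barrel at (415,260).

move_arm(commands=[4.5, 1.1, 0.5, 0, 0, 0, 9.5, 2.3, 0.5, 0, 0, 0, 13.8, 3.4, 0.5, 0, 0, 0, 13.8, 3.4, 0.5, 0, 0, 0, 13.8, 3.4, 0.5, 0, 0, 0, 13.8, 3.4, 0.5, 0, 0, 0])

```text
time: 14.98
tool_pos: [0.4438, 0.0617, 0.0951]
ee_rot: [0.602, 0.798, -0.0, -0.0]
wrist_force: [0.2, 1.0, -0.2]
gripper_width: 0.0848
```

```bash
python3 - <<'E'
from h import *
q,d=snapshot("scene")
go(443.5,63,11,106.1)
cv2.imwrite("pics/b1.png",cv2.resize(q[110:210,220:320,::-1],(500,500)))
E
```

```text
t 15.03 tcp [443.9  61.8  95.3] psi 105.97 w 85.3 F [-0.1  0.   1.2] -> d [ 0.13 -0.    8.43] r [-0.03  0.01 -0.13]
```

View pics/b1.png

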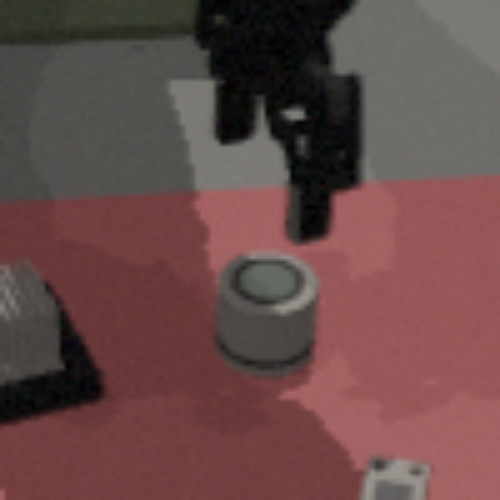

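The fingers at (235,125) and (310,225) straddle the barrel's axis at x≈268. I descend and grip.

move_arm(commands=[0, 0, 5, 0, 0, 0, 0, 0, 7.5, 0, 0, 0, 0, 0, 8.4, 0, 0, 0, 0, 0, 8.4, 0, 0, 0, 0, 0, 8.4, 0, 0, 0])

```text
time: 15.65
tool_pos: [0.4443, 0.0627, 0.0124]
ee_rot: [0.602, 0.799, 0.0, 0.0]
wrist_force: [-0.1, 0.3, -0.6]
gripper_width: 0.0849
```

move_arm(commands=[0, 0, 0, 0, 0, 0, 0, 0, 0, 0, 0, 0, 0, 0, 0, 0, 0, 0, 0, 0, 0, 0, 0, 0, 0, 0, 0, 0, 0, 0, 0, 0, 0, 0, 0, 0, 0, 0, 0, 0, 0, 0], grip=4.6, squeeze=50)

```text
time: 16.52
tool_pos: [0.4441, 0.0627, 0.0122]
ee_rot: [0.601, 0.799, 0.0, 0.0]
wrist_force: [-1.2, 0.2, 15.5]
gripper_width: 0.0529
```

```bash
python3 - <<'E'
from h import *
q,d=snapshot("scene")
go(459,-220,100,106.1)
cv2.imwrite("pics/b2.png",cv2.resize(q[110:210,220:320,::-1],(500,500)))
E
```

```text
t 16.57 tcp [444.1  62.7  12.2] psi 106.05 w 52.9 F [-1.2 -0.7 15.4] -> d [-27.59  -6.38  -8.78] r [ 0.04  0.01 -0.05]
```

View pics/b2.png

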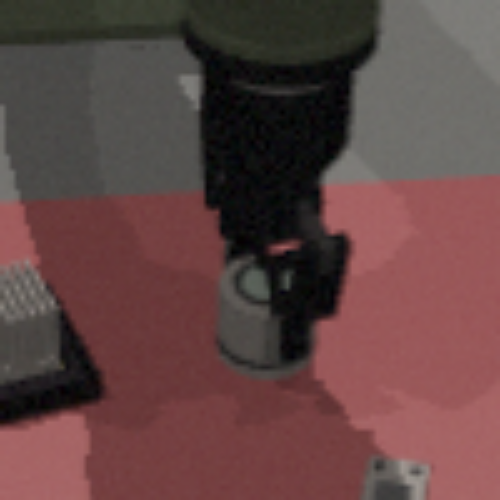

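The barrel is gripped (53 mm). I lift and carry it over the placed sink with clearance.

move_arm(commands=[0, 0, -3, 0, 0, 0, 0, 0, -7, 0, 0, 0, -3, -0.7, -9.8, 0, 0, 0, -7, -1.6, -9.8, 0, 0, 0, -12, -2.8, -9.8, 0, 0, 0, -17, -3.9, -9.8, 0, 0, 0, -22, -5.1, -9.8, 0, 0, 0, -25.5, -5.9, -8.8, 0, 0, 0, -27.6, -6.4, -7.5, 0, 0, 0, -27.6, -6.4, -6, 0, 0, 0, -27.6, -6.4, -6, 0, 0, 0, -27.6, -6.4, -6, 0, 0, 0, -27.6, -6.4, -6, 0, 0, 0])

```text
time: 18.2
tool_pos: [0.4591, -0.2196, 0.0719]
ee_rot: [0.601, 0.799, 0.0, 0.0]
wrist_force: [1.1, -0.6, -1.8]
gripper_width: 0.0528
```

```bash
python3 - <<'E'
from h import *
q,d=snapshot("scene")
go(459,-220,20.2,106.1)
e=.027
print((project("scene",[[.459,-.22-e,.060],[.459,-.22+e,.060],[.459+e,-.22,.060],[.459,-.22,.105]])-[120,120])*5)
cv2.imwrite("pics/b3.png",cv2.resize(q[120:220,120:220,::-1],(500,500)))
E
```

```text
t 18.25 tcp [ 459.1 -219.8   71.9] psi 106.09 w 52.8 F [-0.9  0.4 -2.7] -> d [-0.02 -0.01  5.17] r [ 0.03  0.01 -0.01]
[[170.24291484 263.10128843]
 [276.12321048 256.84013225]
 [220.78887087 294.19740284]
 [212.53792096 190.42588346]]
```

View pics/b3.png

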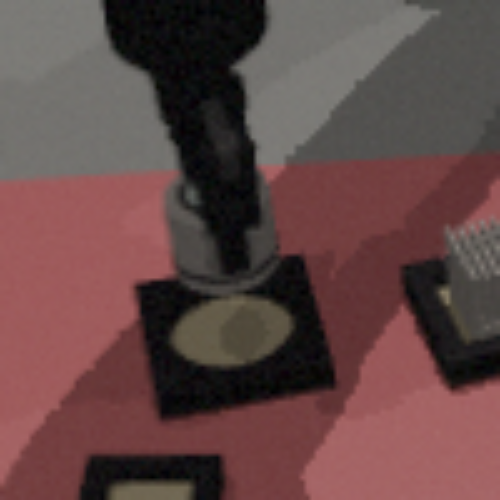

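The base edges project to x 170–276 with the front at row 294. The image shows 173–278 and 292, so it is aligned. I lower it.

move_arm(commands=[0, 0, 2, 0, 0, 0, 0, 0, 3.5, 0, 0, 0, 0, 0, 4.4, 0, 0, 0, 0, 0, 4.8, 0, 0, 0, 0, 0, 5.0, 0, 0, 0, 0, 0, 5.1, 0, 0, 0, 0, 0, 5.15, 0, 0, 0, 0, 0, 5.15, 0, 0, 0])

```text
time: 19.25
tool_pos: [0.4589, -0.2202, 0.0203]
ee_rot: [0.601, 0.799, 0.0, 0.0]
wrist_force: [-0.9, 1.0, 3.3]
gripper_width: 0.0528
```

Contact (force went from −2.7 N to +3.3 N). I release.

move_arm(commands=[0, 0, 0.03, 0, 0, 0, 0, 0, 0.03, 0, 0, 0])

```text
time: 19.5
tool_pos: [0.4589, -0.2202, 0.0202]
ee_rot: [0.601, 0.799, 0.0, 0.0]
wrist_force: [-1.5, 1.4, 11.7]
gripper_width: 0.0532
```

move_arm(commands=[0, 0, 0, 0, 0, 0, 0, 0, 0, 0, 0, 0, 0, 0, 0, 0, 0, 0, 0, 0, 0, 0, 0, 0, 0, 0, 0, 0, 0, 0, 0, 0, -3, 0, 0, 0, 0, 0, -7, 0, 0, 0, 0, 0, -9, 0, 0, 0, 0, 0, -9, 0, 0, 0], grip=8.5)

```text
time: 20.62
tool_pos: [0.4592, -0.2205, 0.1107]
ee_rot: [0.602, 0.799, 0.0, 0.001]
wrist_force: [0.5, 0.3, -0.8]
gripper_width: 0.0848
```

```bash
python3 - <<'E'
from h import *
q,d=snapshot("scene")
go(622.5,94.6,95,162.2)
cv2.imwrite("pics/b4.png",cv2.resize(q[120:220,120:220,::-1],(500,500)))
E
```

```text
t 20.68 tcp [ 458.8 -220.3  109.7] psi 106.04 w 85.2 F [ 1.   0.5 -0.3] -> d [25.74 24.43  1.48] r [ 1.000e-02  3.000e-02 -5.616e+01]
```

View pics/b4.png

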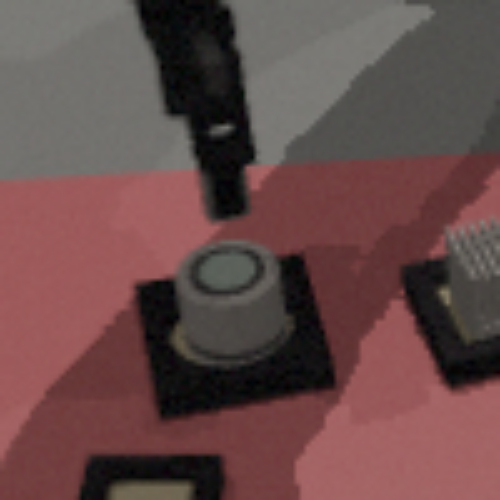

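The wide barrel is seated (top at (227,268), cream rim round its base). Next is the module.

move_arm(commands=[4.3, 4.1, 0, 0, 0, -9, 8.6, 8.2, 0, 0, 0, -18, 12.9, 12.3, 0, 0, 0, -28, 17.2, 16.4, 0, 0, 0, -38, 21.5, 20.5, 0.5, 0, 0, -47, 24.5, 23.3, 1, 0, 0, -54, 25.7, 24.4, 1.5, 0, 0, -56.2, 25.7, 24.4, 1.5, 0, 0, -56.2, 25.7, 24.4, 1.5, 0, 0, -56.2, 25.7, 24.4, 1.5, 0, 0, -56.2])

```text
time: 21.92
tool_pos: [0.6221, 0.093, 0.095]
ee_rot: [0.155, 0.988, -0.0, 0.0]
wrist_force: [-0.1, 0.6, -0.2]
gripper_width: 0.085
```

```bash
python3 - <<'E'
from h import *
q,d=snapshot("scene")
go(622.5,94.6,13,162.2)
print(np.round(monitor.get_state()['joint_positions'],2))
cv2.imwrite("pics/b5.png",cv2.resize(q[150:250,250:350,::-1],(500,500)))
E
```

```text
t 21.98 tcp [622.2  93.2  95. ] psi 162.16 w 84.9 F [-0.3  0.2  0.5] -> d [0.02 0.14 8.2 ] r [-0.01  0.03 -0.04]
[ 0.08  1.02 -0.64  1.4   0.68  0.94  0.53]
```

View pics/b5.png

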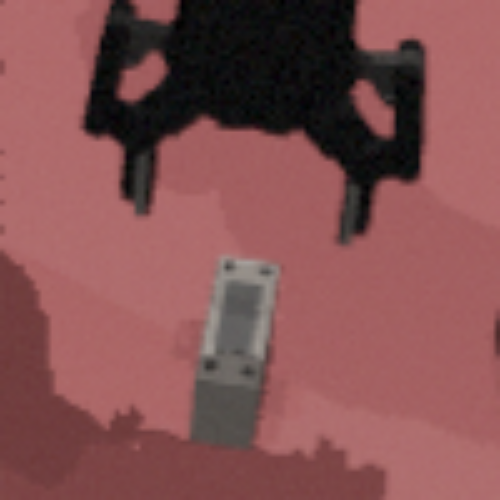

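The module (centre (240,318)) lies midway below the fingertips at (140,210) and (348,240), with its axis across the jaws. I descend and grip.

move_arm(commands=[0, 0.1, 5, 0, 0, 0, 0, 0.1, 7.5, 0, 0, 0, 0, 0.1, 8.2, 0, 0, 0, 0, 0.1, 8.2, 0, 0, 0, 0, 0.1, 8.2, 0, 0, 0])

```text
time: 22.6
tool_pos: [0.6231, 0.0953, 0.014]
ee_rot: [0.154, 0.988, 0.0, 0.001]
wrist_force: [1.0, -0.1, 0.6]
gripper_width: 0.0853
```

move_arm(commands=[0, 0, 0, 0, 0, 0, 0, 0, 0, 0, 0, 0, 0, 0, 0, 0, 0, 0, 0, 0, 0, 0, 0, 0, 0, 0, 0, 0, 0, 0, 0, 0, 0, 0, 0, 0, 0, 0, 0, 0, 0, 0, 0, 0, 0, 0, 0, 0], grip=2.2, squeeze=60)

```text
time: 23.6
tool_pos: [0.6226, 0.0954, 0.013]
ee_rot: [0.154, 0.988, 0.0, 0.0]
wrist_force: [-0.4, -0.1, 6.3]
gripper_width: 0.0294
```

```bash
python3 - <<'E'
from h import *
q,d=snapshot("scene")
go(612,-258,100,175.3)
cv2.imwrite("pics/b6.png",cv2.resize(q[150:250,250:350,::-1],(500,500)))
E
```

```text
t 23.65 tcp [622.6  95.3  13. ] psi 162.25 w 29.2 F [-0.1 -0.   5.7] -> d [ -9.76 -33.98  -8.71] r [  0.02   0.02 -13.05]
```

View pics/b6.png

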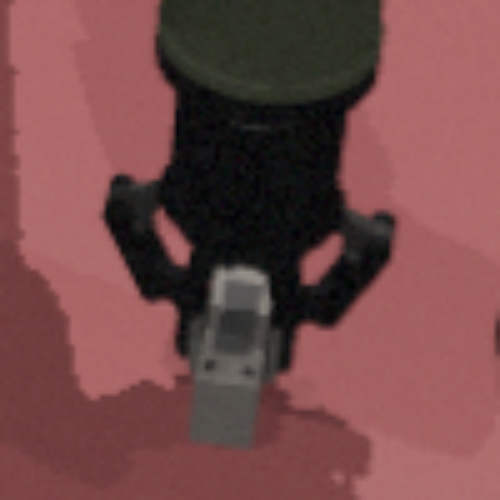

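move_arm(commands=[0, 0, -3, 0, 0, 0, 0, 0, -7, 0, 0, 0, -0.9, -3, -8.7, 0, 0, -1, -2, -7, -8.7, 0, 0, -3, -3.4, -12, -8.7, 0, 0, -5, -4.9, -17, -8.7, 0, 0, -7, -6.3, -22, -8.7, 0, 0, -9, -7.8, -27, -8.7, 0, 0, -11, -8.9, -31, -8.7, 0, 0, -12, -9.7, -33.7, -7.5, 0, 0, -13, -9.8, -34, -6, 0, 0, -13, -9.8, -34, -6, 0, 0, -13, -9.8, -34, -6, 0, 0, -13, -9.8, -34, -6, 0, 0, -13])

```text
time: 25.4
tool_pos: [0.6126, -0.2577, 0.0733]
ee_rot: [0.041, 0.999, 0.0, 0.0]
wrist_force: [-0.3, -0.6, -2.2]
gripper_width: 0.0291
```

```bash
python3 - <<'E'
from h import *
import math
q,d=snapshot("scene")
go(612,-258,21,175.3)
c,s=math.cos(math.radians(-4.7)),math.sin(math.radians(-4.7))
P=[[.612+a*c-s*e,-.258+a*s+c*e,z] for a,e,z in[(.042,-.015,.06),(.042,.015,.06),(.042,-.015,.105),(.042,.015,.105)]]
print((project("scene",P)-[100,160])*5)
cv2.imwrite("pics/b7.png",cv2.resize(q[160:260,100:200,::-1],(500,500)))
E
```

```text
t 25.45 tcp [ 612.5 -257.9   73.2] psi 175.3 w 29.2 F [-0.3 -1.2 -1.4] -> d [ 0.05 -0.01  5.22] r [-0.    0.03 -0.  ]
[[177.8385965  344.24894778]
 [244.59746723 344.06746703]
 [160.53389205 273.00506201]
 [229.35883314 272.74498214]]
```

View pics/b7.png

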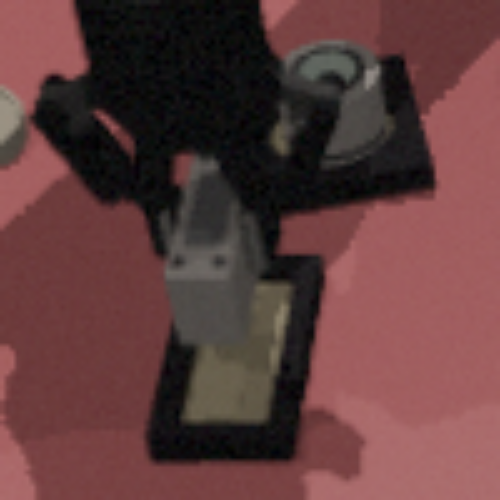

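The near-face corners project to (178,344)/(245,344), and the image shows about (182,343)/(249,346). That is roughly 1–2 mm toward +y and well inside the clearance. I shift it 1 mm back and lower.

move_arm(commands=[0, -0.1, 2, 0, 0, 0, 0, -0.1, 3.5, 0, 0, 0, 0, -0.1, 4.4, 0, 0, 0, 0, -0.1, 4.8, 0, 0, 0, 0, -0.1, 5.0, 0, 0, 0, 0, -0.1, 5.1, 0, 0, 0, 0, -0.1, 5.2, 0, 0, 0, 0, -0.1, 5.2, 0, 0, 0])

```text
time: 26.45
tool_pos: [0.6123, -0.2595, 0.021]
ee_rot: [0.041, 0.999, -0.0, 0.0]
wrist_force: [-0.7, 0.2, 2.0]
gripper_width: 0.0291
```

```bash
python3 - <<'E'
from h import *
q,d=snapshot("scene")
go(612,-259,21,175.3)
cv2.imwrite("pics/b8.png",cv2.resize(q[180:260,110:190,::-1],(500,500)))
E
```

```text
t 26.5 tcp [ 612.3 -259.5   21. ] psi 175.26 w 29.2 F [-1.4  0.3  3.7] -> d [0.03 0.04 0.  ] r [-0.01  0.02 -0.04]
```

View pics/b8.png

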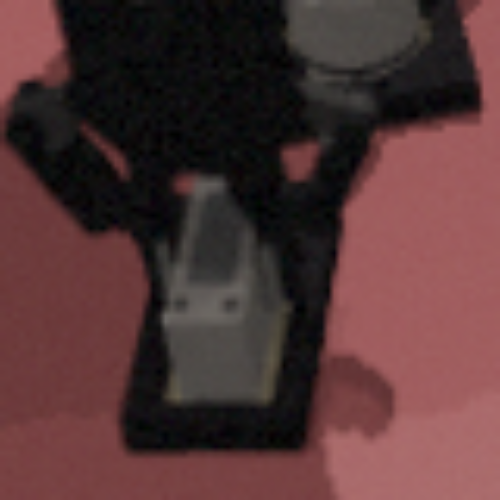

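The module is in the recess with cream visible on both sides (170 and 268, row 385), touching at about 4 N. I release.

move_arm(commands=[0, 0, 0.02, 0, 0, 0, 0, 0, 0.02, 0, 0, 0])

```text
time: 26.75
tool_pos: [0.6123, -0.2594, 0.021]
ee_rot: [0.041, 0.999, -0.0, 0.0]
wrist_force: [-2.5, 1.0, 7.3]
gripper_width: 0.0294
```

move_arm(commands=[0, 0, 0, 0, 0, 0, 0, 0, 0, 0, 0, 0, 0, 0, 0, 0, 0, 0, 0, 0, 0, 0, 0, 0, 0, 0, 0, 0, 0, 0, 0, 0, -3, 0, 0, 0, 0, 0, -7, 0, 0, 0, 0, 0, -13, 0, 0, 0, 0, 0, -18, 0, 0, 0, 0, 0, -18, 0, 0, 0], grip=8.5)

```text
time: 28.0
tool_pos: [0.6133, -0.2595, 0.2042]
ee_rot: [0.042, 0.999, -0.001, 0.003]
wrist_force: [-0.4, 0.1, -0.3]
gripper_width: 0.0846
```

```bash
python3 - <<'E'
from h import *
q,d=snapshot("scene")
go(612,-259,21,175.3); go(250,-518,231,175.3)
cv2.imwrite("pics/b9.png",cv2.resize(q[100:290,60:440,::-1],(760,380)))
E
```

```text
t 28.05 tcp [ 612.5 -259.5  201.8] psi 175.25 w 85.2 F [ 0.3  0.5 -1.4] -> d [ 0.09  0.06 18.08] r [-0.04  0.11 -0.05]
t 28.05 tcp [ 612.5 -259.5  201.8] psi 175.25 w 85.2 F [ 0.3  0.5 -1.4] -> d [ 33.97 -28.76  -2.96] r [-0.04  0.11 -0.05]
```

View pics/b9.png

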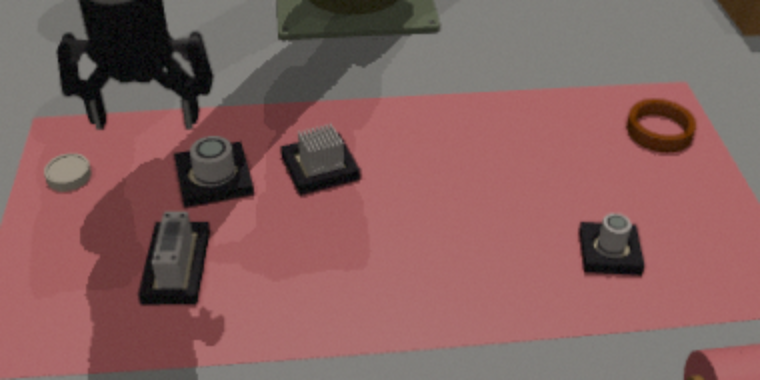

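All four parts appear seated: wide (212,160), sink (322,152), module (172,255), narrow (614,240). Cap and tape look unmoved. I move the arm out of the way for a top-view check.

move_arm(commands=[4, -3.5, -3, 0, 0, 10, 8, -7, -3, 0, 0, 20, 12, -10, -3, 0, 0, 30, 17, -14, -3, 0, 0, 40, 21, -18, -3, 0, 0, 50, 25, -22, -3, 0, 0, 60, 29, -25, -3, 0, 0, 70, 34, -28.8, -3, 0, 0, 80, 34, -28.8, -3, 0, 0, 80, 34, -28.8, -3, 0, 0, 80, 34, -28.8, -3, 0, 0, 80])

```text
time: 29.42
tool_pos: [0.2504, -0.5176, 0.2301]
ee_rot: [0.673, 0.74, 0.0, -0.0]
wrist_force: [-0.0, 0.5, 0.4]
gripper_width: 0.0851
```

```bash
python3 - <<'E'
from h import *
img,dep=snapshot("top"); img=np.ascontiguousarray(img[...,::-1]); cv2.imwrite("pics/f1.png",img)
P=cloud("top",dep); Z=P[...,2]
N=dict(sink=(449.3,-79.3),module=(611.3,-257.6),wide=(458.3,-219.9),narrow=(638.6,262.7))
hsv=cv2.cvtColor(img,cv2.COLOR_BGR2HSV)
for k,(x,y) in N.items():
    m=(np.hypot(P[...,0]-x/1e3,P[...,1]-y/1e3)<.055)&(Z>.035)&(Z<.07)
    vv,uu=np.where(m); q=plane("top",np.c_[uu,vv],.053)[:,:2]
    print(k,rect(q),"d",np.round(q.mean(0)*1e3-[x,y],1),"z top med",round(np.nanmedian(Z[m])*1e3,1),"n",len(q))
pink=((hsv[...,0]<8)|(hsv[...,0]>168))&(hsv[...,1]>70); mm=(~pink).astype(np.uint8)
for k,(u,v),z in(("tape",(114,212),.024),("cap",(407,205),.016)):
    w=np.zeros_like(mm); w[v-26:v+27,u-26:u+27]=mm[v-26:v+27,u-26:u+27]
    n,l,st,ce=cv2.connectedComponentsWithStats(w); i=1+np.argmax(st[1:,4]); vv,uu=np.where(l==i)
    print(k,rect(plane("top",np.c_[uu,vv],z)[:,:2]))
cv2.imwrite("pics/f2.png",cv2.resize(img[110:225,85:435],None,fx=2.28,fy=2.28,interpolation=cv2.INTER_CUBIC))
E
```

```text
sink (array([449.9, -77.7]), array([47.3, 46. ]), -73.7) d [0.9 1.2] z top med 51.6 n 206
module (array([ 610.8, -257.7]), array([83.6, 33.8]), -5.1) d [-0.5 -0.3] z top med 52.8 n 363
wide (array([ 459.2, -217.5]), array([55.3, 52.1]), -71.7) d [0.9 2.2] z top med 53.1 n 326
narrow (array([637.6, 261.2]), array([33.3, 30.7]), -90.0) d [-0.8 -2.2] z top med 53.3 n 125
tape (array([414.4, 402.1]), array([95.4, 94.8]), 45.9)
cap (array([ 434.3, -414.2]), array([60.8, 58.6]), 44.3)
```

View pics/f2.png

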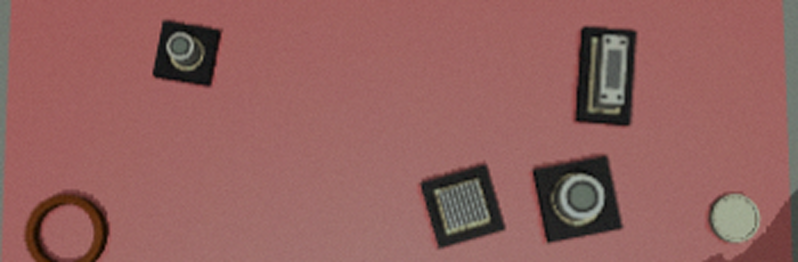

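The top view shows each part inside its recess (narrow (181,45), module (613,70), sink (462,205), wide (580,197)). The tops are at 52–53 mm, where 53 is expected. Offsets are 2.4 mm or less, and tape and cap have not moved. I hand the job in.

```bash
python3 -c "
from plant import robot
print(robot.finish_job())"
```

```text
the job is handed in; nothing more can be done
None
```

I placed all four parts in their matching nests, each lowered until the wrist force showed floor contact and only then released. The job was handed in at about 29.5 s of the 96 s; the interface reports no verdict.

My last checks, from the top camera with the arm moved clear:
- **Position:** measured offsets from the nest centres were about 1.5 mm (sink), 0.6 mm (module), 2.4 mm (wide barrel) and 2.4 mm (narrow barrel). The limit is 10 mm.
- **Height:** the part tops measured 51.6 to 53.3 mm; a part fully down on the floor would read 53 mm. The sink gave the lowest reading, probably because depth on the fins is mixed.
- **Bystanders:** the tape and cap measured within about 1.5 mm of where they started, which is measurement noise.

Two measurements disagreed along the way. The scene camera put everything 2 to 5 mm farther in +x than the top camera, which I took to be side faces leaking into the masks. The narrow barrel also looked tilted by about 3° while held, but stood upright once released. No check failed.

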